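# Turn the spice row round for the guests

### The job

Move the four spice jars from the labelled storage rack into the dark serving rack, one jar to a cell, in the reverse of the order they stand in at the start: the jar at the left end of the storage rack goes to the right end of the serving rack, and so on (each storage pocket keeps the colour label of its jar, as a reminder). Set each jar down upright on the floor of its cell, without dropping it or tipping it over, and let go.

Things in the scene. Friction and masses are not known exactly. Their poses are not given: they have to be found in the camera images.
- jar_green: closed round spice jar, 42 mm diameter, 90 mm tall, about 0.15 kg: glass wall showing dark green herbs, wooden lid with a green disc (33 mm) on top. Loose, starts standing in pocket_green of the storage rack. Origin: centre of its underside, z up; turned at random about z. Can be gripped across the diameter at any height above the pocket walls.
- jar_yellow: closed round spice jar, 42 mm diameter, 90 mm tall, about 0.15 kg: glass wall showing ochre yellow spice, wooden lid with a yellow disc (33 mm) on top. Loose, starts standing in pocket_yellow of the storage rack. Origin: centre of its underside, z up; turned at random about z. Can be gripped across the diameter at any height above the pocket walls.
- jar_red: closed round spice jar, 42 mm diameter, 90 mm tall, about 0.15 kg: glass wall showing dark red spice, wooden lid with a red disc (33 mm) on top. Loose, starts standing in pocket_red of the storage rack. Origin: centre of its underside, z up; turned at random about z. Can be gripped across the diameter at any height above the pocket walls.
- jar_blue: closed round spice jar, 42 mm diameter, 90 mm tall, about 0.15 kg: glass wall showing white salt, wooden lid with a blue disc (33 mm) on top. Loose, starts standing in pocket_blue of the storage rack. Origin: centre of its underside, z up; turned at random about z. Can be gripped across the diameter at any height above the pocket walls.
- pocket_green: fixed open-topped light-wood pocket of the storage rack with a green label block (12 mm deep, 50 mm wide) on its robot side; 66 mm (x) by 62 mm (y), 24 mm tall, walls and floor 4 mm. It is one of four in a row along the rack's y, 64 mm apart; which colour stands where changes from start to start. Origin: centre of its underside, z up.
- pocket_yellow: fixed open-topped light-wood pocket of the storage rack with a yellow label block (12 mm deep, 50 mm wide) on its robot side; 66 mm (x) by 62 mm (y), 24 mm tall, walls and floor 4 mm. It is one of four in a row along the rack's y, 64 mm apart; which colour stands where changes from start to start. Origin: centre of its underside, z up.
- pocket_red: fixed open-topped light-wood pocket of the storage rack with a red label block (12 mm deep, 50 mm wide) on its robot side; 66 mm (x) by 62 mm (y), 24 mm tall, walls and floor 4 mm. It is one of four in a row along the rack's y, 64 mm apart; which colour stands where changes from start to start. Origin: centre of its underside, z up.
- pocket_blue: fixed open-topped light-wood pocket of the storage rack with a blue label block (12 mm deep, 50 mm wide) on its robot side; 66 mm (x) by 62 mm (y), 24 mm tall, walls and floor 4 mm. It is one of four in a row along the rack's y, 64 mm apart; which colour stands where changes from start to start. Origin: centre of its underside, z up.
- storage: fixed steel base plate of the storage rack, 76 mm (x) by 262 mm (y), 4 mm thick, carrying the four labelled pockets side by side along its y, centred at y = +96, +32, -32, -96 mm. Origin: centre of its underside; +y is the row's left end and +x points away from the robot, give or take 0.25 rad of yaw. May stand on the left or the right of the table.
- serving: fixed serving rack, plain dark wood, 68 mm (x) by 260 mm (y), 24 mm tall, walls, dividers and floor 4 mm; four open cells 60 mm square inside in a row along its y, centres at y = +96, +32, -32, -96 mm, empty at the start. Origin: centre of its underside, z up; +y is the row's left end seen from the robot, yaw within 0.25 rad. Stands on the other side of the table from the storage rack.

How it is judged:
By the outcome, as a careful person would: the job done as asked, in the order asked, and still so for the second after the job is handed in, with the robot touching nothing.
It also fails if it takes over 112 s, if anything falls off the work surface, if the arm or the gripper's body presses on something with over 40 N, if the wrist force passes 120 N, or if a joint passes its speed limit or range.

### The arm

A 6-joint arm with a two-finger parallel gripper is mounted at the origin on the work surface. World frame = base frame: x ahead of the robot, y to its left, z up, the work surface at z = 0. Lengths are in mm, angles in rad, forces in N, time in s.
With the tool pointing down it reaches from about 275 to 775 mm from the base axis. Payload 14.6 kg.
Tool frame: the origin (TCP) lies at the very end of the fingers, on their centre line; the grasp point (between the pads) lies 19 mm behind it; z points along the fingers, y is the line along which they close (so a half turn about z gives the same grasp; the last joint's range is limited). The gripper opens to 85 mm and grips with 20 to 120 N. Pads are 22 mm wide; open, the fingers measure 114 mm over their backs; the gripper's body (76 mm by 85 mm) begins 54 mm behind the grasp point. The pads swing forward as they close: fully open they stand 13 mm farther back than shut.
Start: joints at [0.957, 0.263, -0.048, 1.259, 0, 1.415], TCP at [232.513, 470.708, 231.278] pointing down, gripper open.
Joint ranges: [-2.65, 2.65], [-0.89, 1.7], [-1.18, 1.37], [-2.13, 2.11], [-1.35, 1.29], [-3.14, 3.14]. Speed limits (rad/s): [1.89, 1.89, 2.57, 2.79, 3.14, 3.14].

### API

Orientations are given as [roll, pitch, yaw] about the fixed x, y, z axes, in that order (R = Rz(yaw) Ry(pitch) Rx(roll)).
In Python, from bench import * gives the robot as it stands.
- The arm moves only by the shell command python3 -m pendant 'ROWS'. ROWS is JSON, a list of rows, each an object of numbers: "ax", "ay", "az": the turn, a rotation vector about the world's x, y, z in rad; "tx", "ty", "tz": the shift along the world's x, y, z in units of 40 mm (1.0 is 40 mm); "hand": the finger opening in mm, from 0 to 85.4. In form: [{"ax": .., "ay": .., "az": .., "tx": .., "ty": .., "tz": .., "hand": ..}, ...]. A call has 1 to 5 rows; each row shifts and turns the commanded pose from where the row before left it; what a row does not reach is not made up. A row lasts 1/12 s, in which the tool goes at most 41.7 mm and 7.16 degrees, less where a joint would pass 70% of its speed; a pose out of reach is approached as far as the arm can. A call is refused whole if a number of a shift passes 1 or a number of a turn 0.125, either way. A call with a gripper value outside its range is refused whole. The fingers move at their own pace and stop on an object; the grip force is fixed at half the most. Time passes only in rows, so rows that do not move let the fingers close. It gives the time, the measured TCP pose, the force, the opening and the grip force at its end, in the units of the state.
- read_state(): the state, without advancing time (a new reading comes with each control period).
- snapshot(name): name is "scene" or "side" or "wrist"; returns the picture (384x512x3 uint8, red, green, blue); there is no depth.
- calibration(name): a dict with "K" (3x3 intrinsics, pixels), "extrinsics" (4x4, takes a point from camera to world coordinates); the wrist camera has in their place "T_tool_cam" (4x4, takes a point from camera to tool coordinates, whose origin is the TCP and whose axes are the flange's). Camera axes: x right, y up, looking along -z (the intrinsics and any distortion apply to the point x, -y, -z); pixel columns grow to the right and rows downward; lengths in mm; the calibration is good to about 2 mm. A picture is of the moment at which its call begins: read the wrist's pose just before it. calibration takes no time and is no camera call.
- close_job(): hands the job in; it is judged then, once.
Trained networks look in the newest picture that a camera, given by its name, has taken for a name from the list of things; names that differ only in an ending like _2 or _b are one class to them, and where a whole thing is asked for, a point or a joint stands for the part that bears it (a point fixed in the world has none). Each returns a list of dicts, best first, with "confidence" (0 to 1); they miss things now and then, are a little off and sometimes report something else, mostly with a low value. They report only what shows in the picture. A call takes as long as a camera call.
- boxes_of(target, camera): "position" ([column, row] in pixels, amid what is visible of it).
- place_of(target, camera): "position" ([column, row] in pixels: a listed point, or the origin of a listed thing).
The state is a dict: "time_s": time; "joint_positions": joint angles; "joint_velocities": joint speeds; "effort": joint torques, N m; "position": TCP position; "tcp_rot": TCP orientation; "wrist_force": force on the tool from outside, world axes, zero at the start; "ft_torque": the same for the moment, N m; "finger_gap": finger opening in mm; "grip_force": force on a finger pad.
Only numpy, scipy, OpenCV 4.12 (cv2) and the standard library are available. Lean on these libraries where they do the work, as an engineer would, in place of code of your own. Each camera call takes 0.05 s, during which the arm holds its last target. There are 200 camera calls.

## Working session

There is one attempt and no reset: what is moved stays moved. The work goes in short steps, Python scripts to look and compute and a shell command to move; the robot and the scene stay as the last step left them, time stands still between calls to the robot, and variables do not carry over. Pictures are saved under pics/ and viewed, at most 14 in all, crops included, and the job is handed in when it is done.

```bash
mkdir -p pics; ls
python3 - <<'E'
from bench import *
import cv2,numpy as np
s=read_state(); print(s)
for c in ["scene","side"]:
    im=snapshot(c); cv2.imwrite(f"pics/{c}0.png",im[:,:,::-1]); print(c,calibration(c))
    for t in ["jar_green","jar_yellow","jar_red","jar_blue","storage","serving","pocket_green","pocket_yellow","pocket_red","pocket_blue"]:
        print(t,[(np.round(d["position"],1).tolist(),round(d["confidence"],2)) for d in place_of(t,c)[:2]])
print(calibration("wrist"))
E
```

```text
pics
{'time_s': 0.0, 'joint_positions': array([ 9.56707578e-01,  2.63513336e-01, -4.89466821e-02,  1.25939341e+00,
        2.42822817e-05,  1.41551044e+00]), 'joint_velocities': array([-7.38396611e-04,  1.30868190e-03,  5.45769765e-05,  9.82412996e-04,
        2.01596638e-03,  8.86545758e-04]), 'effort': array([ 3.84706829e-03, -6.37612152e+01,  3.84575844e+01,  1.32707905e-02,
       -1.61537872e-05, -2.11685909e-05]), 'position': array([232.33982688, 470.48147062, 230.82649029]), 'tcp_rot': array([-3.14055202e+00, -1.87484690e-04,  2.68278969e+00]), 'wrist_force': array([-0.25561873, -0.41635283,  0.24181147]), 'ft_torque': array([0.00194354, 0.05006278, 0.02153725]), 'grip_force': 0.0, 'finger_gap': 85.52097821150741}
scene {'K': array([[453.45223613,   0.        , 253.17978339],
       [  0.        , 453.45223613, 188.17623525],
       [  0.        ,   0.        ,   1.        ]]), 'extrinsics': array([[ 5.20942189e-01, -4.88024459e-01,  7.00322327e-01,
         1.18072053e+03],
       [ 8.53575086e-01,  3.02991465e-01, -4.23799180e-01,
        -4.05880746e+02],
       [-5.3673217
[... 1225 characters left out ...]
([341.4, 282.9], 0.83), ([268.2, 234.7], 0.69)]
pocket_yellow [([314.4, 261.8], 0.69)]
pocket_red [([294.8, 251.3], 0.71)]
pocket_blue [([340.2, 283.4], 0.69), ([269.4, 232.2], 0.66)]
{'K': array([[316.2382865 ,   0.        , 252.86989646],
       [  0.        , 316.2382865 , 191.38862548],
       [  0.        ,   0.        ,   1.        ]]), 'T_tool_cam': array([[-8.82576822e-04,  9.46030435e-01,  3.24076591e-01,
         8.13995232e+01],
       [ 9.99998751e-01,  4.10054864e-04,  1.52634085e-03,
         1.46071388e+00],
       [ 1.31107571e-03,  3.24077534e-01, -9.46029615e-01,
        -1.42693935e+02],
       [ 0.00000000e+00,  0.00000000e+00,  0.00000000e+00,
         1.00000000e+00]])}
```

View pics/scene0.png

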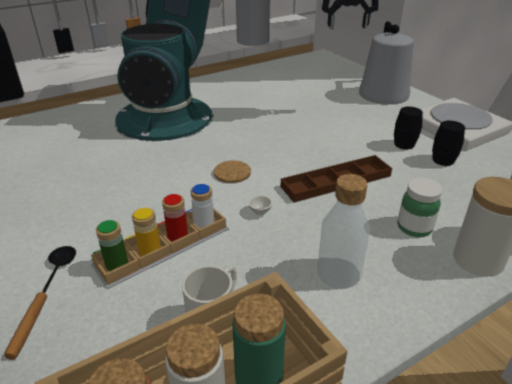

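```bash
cat > h.py <<'E'
from bench import *
import numpy as np, cv2
from scipy.spatial.transform import Rotation as R
def cam(c, s=None):
    k=calibration(c)
    if c!="wrist": return k["K"],np.array(k["extrinsics"])
    s=s or read_state(); T=np.eye(4); T[:3,:3]=R.from_euler("xyz",s["tcp_rot"]).as_matrix(); T[:3,3]=s["position"]
    return k["K"],T@k["T_tool_cam"]
def ray(c,px,z,s=None):
    K,T=cam(c,s); d=T[:3,:3]@np.array([(px[0]-K[0,2])/K[0,0],-(px[1]-K[1,2])/K[1,1],-1]); o=T[:3,3]
    return (o+d*(z-o[2])/d[2])
def proj(c,p,s=None):
    K,T=cam(c,s); q=T[:3,:3].T@(np.array(p)-T[:3,3]); return [K[0,2]-K[0,0]*q[0]/q[2],K[1,2]+K[1,1]*q[1]/q[2]]
E
python3 - <<'E'
from h import *
A={"g":([116.2,264],8),"y":([149.3,252.2],8),"r":([176.4,231.6],8),"b":([201.8,221.8],8),"st":([167,246.8],0),"sv":([338.1,181.7],0),"pg":([114.3,266.4],4),"py":([146.8,252.4],4),"pr":([176.3,239],4),"pb":([204,224.6],4)}
for k,(p,z) in A.items(): print(k,ray("scene",p,z).round(1))
B={"g":([341.5,279.3],8),"y":([315.2,260.8],8),"r":([288.1,245],8),"b":([271.7,232.2],8)}
for k,(p,z) in B.items(): print(k,ray("side",p,z).round(1))
E
```

```text
g [ 534.6 -309.9    8. ]
y [ 536.7 -246.8    8. ]
r [ 508.4 -179.1    8. ]
b [ 507.3 -122.2    8. ]
st [ 531.6 -209.8    0. ]
sv [533.  218.7   0. ]
pg [ 534.5 -314.1    4. ]
py [ 530.3 -249.9    4. ]
pr [ 524.4 -186.7    4. ]
pb [ 513.3 -120.5    4. ]
g [ 532.5 -311.2    8. ]
y [ 529.4 -246.4    8. ]
r [ 518.9 -177.8    8. ]
b [ 518.8 -122.9    8. ]
```

View pics/side0.png

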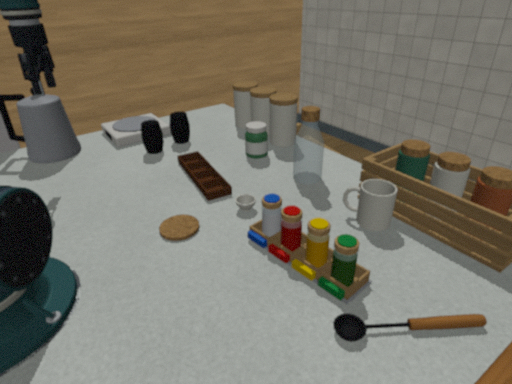

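Storage is on the right. Left to right it holds blue, red, yellow, green, with lids in the scene picture at (202,190), (174,200), (145,215) and (108,228). The serving rack is on the left at about (337,178), with a tall corked bottle in front of it at (345,275) and a small bowl between the racks at (260,205). Next I'll refine the positions from the lid discs.

Run:
```python
from h import *
hue={"green":(50,75),"yellow":(20,32),"red":(0,6),"blue":(105,125)}
rough={"green":(534,-311),"yellow":(532,-247),"red":(522,-183),"blue":(514,-121)}
D={}
for c in ["scene","side"]:
    im=cv2.imread(f"pics/{c}0.png"); h=cv2.cvtColor(im,cv2.COLOR_BGR2HSV)
    for n,(a,b) in hue.items():
        u=np.array(proj(c,[*rough[n],98]))
        m=cv2.inRange(h,(a,130,70),(b,255,255)); k=np.zeros_like(m); cv2.circle(k,tuple(int(v) for v in u),13,255,-1); m&=k
        N,l,st,ce=cv2.connectedComponentsWithStats(m); i=1+np.argmax(st[1:,4])
        # topmost blob : disc ellipse; use bbox
        print(c,n,u.round(1),ce[i].round(1),st[i],ray(c,ce[i],98).round(1))
for n,p in [("bottle base",(342,278)),("bowl",(260,208)),("cup",(208,300)),("bottletop*",(351,182))]:
    print(n,ray("scene",p,0).round(0))
print("bottle side", ray("side",(308,185),0).round(0),"bowl",ray("side",(246,205),0).round(0))
b=ray("scene",(342,278),0); b=(b+ray("side",(308,185),0))/2
for z in (150,200,250): print(z,proj("scene",[b[0],b[1],z]),proj("side",[b[0],b[1],z]))
im=cv2.imread("pics/scene0.png"); 
for c,(x,y,w,hh) in {"scene":(260,140,150,75),"side":(160,130,90,85)}.items():
    im=cv2.imread(f"pics/{c}0.png")[y:y+hh,x:x+w]; h=cv2.cvtColor(im,cv2.COLOR_BGR2HSV)
    m=cv2.inRange(h,(0,90,0),(20,255,130)); N,l,st,ce=cv2.connectedComponentsWithStats(m); i=1+np.argmax(st[1:,4]); print(st[i])
    hull=cv2.convexHull(np.argwhere(l==i)[:,::-1].astype(np.int32)); ap=cv2.approxPolyDP(hull,3,True)[:,0]+[x,y]; print(c,ap.tolist())
```

```text
scene green [106.1 226.3] [106.8 226.1] [ 98 221  18  11 158] [ 534.2 -309.9   98. ]
scene yellow [141.3 213.5] [142.6 213.7] [133 208  20  13 195] [ 533.8 -245.2   98. ]
scene red [172.4 199.4] [172.2 199. ] [164 194  17  11 146] [ 520.4 -182.8   98. ]
scene blue [200.6 187.3] [200.5 188.6] [193 184  16  10 124] [ 517.9 -123.1   98. ]
side green [347.2 239.6] [346.7 240.5] [338 235  18  12 170] [ 531.5 -312.3   98. ]
side yellow [319.4 222.5] [318.8 223.6] [310 218  19  12 180] [ 528.6 -248.9   98. ]
side red [292.1 209. ] [291.4 210.3] [284 206  16  10 118] [ 518.2 -185.4   98. ]
side blue [269.1 197.1] [271.5 197.8] [265 194  14   8  94] [ 516.2 -125.8   98. ]
bottle base [773.  25.   0.]
bowl [522.  10.   0.]
cup [ 693. -202.    0.]
bottletop* [550. 244.   0.]
bottle side [732.  -8.   0.] bowl [543.  12.  -0.]
150 [np.float64(335.4992814537494), np.float64(208.62724300502757)] [np.float64(312.32035185723885), np.float64(128.84126588506362)]
200 [np.float64(338.6832494119283), np.float64(183.11155561691373)] [np.float64(313.426806940243), np.float64(109.71373356373068)]
250 [np.float64(342.13792139854434), np.float64(155.42649986359336)] [np.float64(314.59803024076416), np.float64(89.46653882412248)]
[  21   16  110   49 2668]
scene [[390, 168], [389, 175], [362, 201], [352, 204], [294, 201], [281, 186], [284, 178], [372, 156]]
[  19   23   52   47 1211]
side [[230, 193], [207, 198], [180, 163], [179, 156], [199, 154], [230, 187]]
```

```bash
python3 -m pendant '[{"az":-0.12,"tx":0.8,"ty":-0.61},{"az":-0.12,"tx":0.8,"ty":-0.61},{"az":-0.12,"tx":0.8,"ty":-0.61},{"az":-0.12,"tx":0.8,"ty":-0.61},{"az":-0.12,"tx":0.8,"ty":-0.61}]' && python3 -m pendant '[{"az":-0.12,"tx":0.8,"ty":-0.61},{"az":-0.12,"tx":0.8,"ty":-0.61},{"az":-0.12,"tx":0.8,"ty":-0.61},{"az":-0.12,"tx":0.8,"ty":-0.61},{}]'  && python3 -m pendant '[{},{}]'
python3 - <<'E'
from h import *
s=read_state(); im=snapshot("wrist"); cv2.imwrite("pics/w1.png",im[:,:,::-1]); import pickle; pickle.dump(s,open("w1.pkl","wb"))
print(s["time_s"],s["position"],s["tcp_rot"],s["joint_positions"])
for d in place_of("serving","wrist"): print(d, ray("wrist",d["position"],0,s))
E
```

```text
1.1 [232.50241984 470.70989176 231.27981644] [-3.14158833e+00 -5.30713889e-05  2.68277135e+00] [ 9.56690007e-01  2.63096914e-01 -4.83001816e-02  1.25941171e+00
  5.17646309e-05  1.41551131e+00]$[0]: bad value
```

View pics/w1.png

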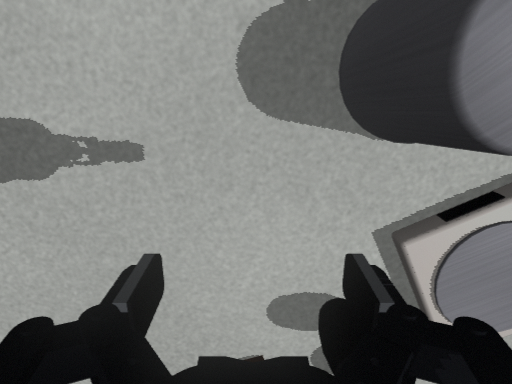

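Bare rows are refused, since every key has to be given. The picture shows only the table, the kettle at top right and the open fingers at the bottom.

```bash
python3 -m pendant '[{"ax":0,"ay":0,"az":-0.12,"tx":0.8,"ty":-0.61,"tz":0,"hand":85},{"ax":0,"ay":0,"az":-0.12,"tx":0.8,"ty":-0.61,"tz":0,"hand":85},{"ax":0,"ay":0,"az":-0.12,"tx":0.8,"ty":-0.61,"tz":0,"hand":85},{"ax":0,"ay":0,"az":-0.12,"tx":0.8,"ty":-0.61,"tz":0,"hand":85},{"ax":0,"ay":0,"az":-0.12,"tx":0.8,"ty":-0.61,"tz":0,"hand":85}]' && python3 -m pendant '[{"ax":0,"ay":0,"az":-0.12,"tx":0.8,"ty":-0.61,"tz":0,"hand":85},{"ax":0,"ay":0,"az":-0.12,"tx":0.8,"ty":-0.61,"tz":0,"hand":85},{"ax":0,"ay":0,"az":-0.12,"tx":0.8,"ty":-0.61,"tz":0,"hand":85},{"ax":0,"ay":0,"az":-0.12,"tx":0.8,"ty":-0.61,"tz":0,"hand":85},{"ax":0,"ay":0,"az":0,"tx":0,"ty":0,"tz":0,"hand":85}]'
python3 - <<'E'
from h import *
s=read_state(); im=snapshot("wrist"); cv2.imwrite("pics/w2.png",im[:,:,::-1]); import pickle; pickle.dump(s,open("w2.pkl","wb"))
print(s["time_s"],s["position"],s["tcp_rot"],s["joint_positions"])
for d in place_of("serving","wrist"): print(d, ray("wrist",d["position"],0,s))
E
```

```text
time_s: 1.62
position: [393.7, 347.3, 231.4]
tcp_rot: [3.141, -0.0, 2.077]
wrist_force: [0.7, 0.7, 0.5]
finger_gap: 84.9
grip_force: 0.0
time_s: 2.03
position: [525.2, 247.1, 230.5]
tcp_rot: [3.141, 0.001, 1.591]
wrist_force: [-0.1, 0.7, -0.2]
finger_gap: 84.9
grip_force: 0.0
2.0333 [525.17452741 247.14936041 230.4550895 ] [3.14075327e+00 1.05920659e-03 1.59056014e+00] [ 3.00118349e-01  3.59499573e-01  9.24078951e-02  1.30319112e+00
 -1.25010529e-03  1.85115010e+00]
{'position': [259.8, 184.2], 'confidence': 0.62} [536.95522151 212.09007244   0.        ]
```

View pics/w2.png

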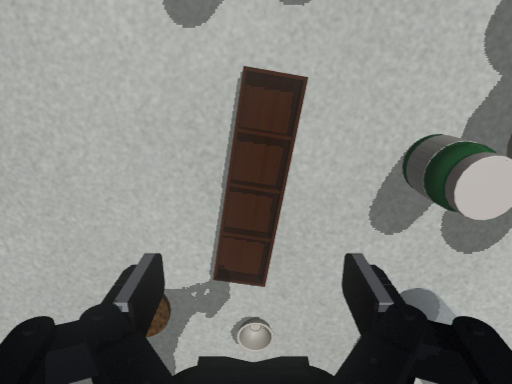

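The serving rack's rim corners are at about (245,67), (307,76), (265,285) and (214,279). The cells are empty and there is clear space around the rack.

Run:
```python
from h import *
import pickle; s=pickle.load(open("w2.pkl","rb"))
P=np.array([ray("wrist",p,24,s)[:2] for p in [(245,67),(307,76),(265,285),(214,279)]]); print(P.round(1))
print([np.linalg.norm(P[i]-P[(i+1)%4]).round(1) for i in range(4)])
im=cv2.imread("pics/w2.png");h=cv2.cvtColor(im,cv2.COLOR_BGR2HSV);m=cv2.inRange(h,(0,90,0),(20,255,130));m[:, :200]=0;m[:,320:]=0;m[295:]=0
N,l,st,ce=cv2.connectedComponentsWithStats(m);i=1+np.argmax(st[1:,4]);pts=np.argwhere(l==i)[:,::-1]
W=np.array([ray("wrist",p,24,s)[:2] for p in pts],np.float32); print(st[i],cv2.minAreaRect(W))
c=P.mean(0); v=(P[0]+P[1]-P[2]-P[3]); a=np.arctan2(-v[0],v[1]); print(c,a)
for y in (-96,-32,32,96): print(y,(c+y*np.array([-np.sin(a),np.cos(a)])).round(1))
for p in [(281,186),(294,201),(352,204),(390,168),(372,156),(284,178)]: print("scene",ray("scene",p,24).round(1))
for i in range(4): print(np.round(proj("scene",[*P[i],24])),np.round(proj("side",[*P[i],24])))
```

```text
[[517.7 345.9]
 [582.1 338.4]
 [546.6  82.4]
 [480.5  90.3]]
[np.float64(64.8), np.float64(258.5), np.float64(66.6), np.float64(258.3)]Traceback (most recent call last):
  File "<stdin>", line 7, in <module>
  File "h.py", line 10, in ray
    K,T=cam(c,s); d=T[:3,:3]@np.array([(px[0]-K[0,2])/K[0,0],-(px[1]-K[1,2])/K[1,1],-1]); o=T[:3,3]
        ~~~^^^^^
  File "h.py", line 5, in cam
    k=calibration(c)
ValueError: time passes only in moves, steps and waits
```

The corners give sides of about 65 × 258 mm, against 68 × 260 given. That puts the serving centre at (531.7, 214.2) with yaw −0.14. Cell centres (x, y):

| Jar | Cell centre |
|---|---|
| blue | (518, 119) |
| red | (527, 182.5) |
| yellow | (536, 246) |
| green | (545, 309) |

Now to the blue jar at (517, −124.5).

```bash
python3 -m pendant '[{"ax":0,"ay":0,"az":0,"tx":0,"ty":-0.93,"tz":-0.2,"hand":85},{"ax":0,"ay":0,"az":0,"tx":0,"ty":-0.93,"tz":-0.2,"hand":85},{"ax":0,"ay":0,"az":0,"tx":0,"ty":-0.93,"tz":-0.2,"hand":85},{"ax":0,"ay":0,"az":0,"tx":0,"ty":-0.93,"tz":-0.2,"hand":85},{"ax":0,"ay":0,"az":0,"tx":0,"ty":-0.93,"tz":-0.2,"hand":85}]' && python3 -m pendant '[{"ax":0,"ay":0,"az":0,"tx":0,"ty":-0.93,"tz":-0.2,"hand":85},{"ax":0,"ay":0,"az":0,"tx":0,"ty":-0.93,"tz":-0.2,"hand":85},{"ax":0,"ay":0,"az":0,"tx":-0.1,"ty":-0.93,"tz":-0.2,"hand":85},{"ax":0,"ay":0,"az":0,"tx":-0.1,"ty":-0.93,"tz":0,"hand":85},{"ax":0,"ay":0,"az":0,"tx":0,"ty":-0.9,"tz":0,"hand":85}]' && python3 -m pendant '[{"ax":0,"ay":0,"az":0,"tx":0,"ty":0,"tz":0,"hand":85},{"ax":0,"ay":0,"az":0,"tx":0,"ty":0,"tz":0,"hand":85}]'
python3 - <<'E'
from h import *
s=read_state(); im=snapshot("wrist"); cv2.imwrite("pics/w3.png",im[:,:,::-1])
print(s["position"],s["tcp_rot"],s["joint_positions"])
for n in ["jar_blue","jar_red","jar_yellow","jar_green"]:
    for d in place_of(n,"wrist")[:1]: print(n,d, ray("wrist",d["position"],8,s))
E
```

```text
time_s: 2.55
position: [519.5, 64.7, 191.3]
tcp_rot: [3.141, -0.0, 1.606]
wrist_force: [1.0, 0.1, 0.2]
finger_gap: 84.9
grip_force: 0.0
time_s: 2.97
position: [511.2, -120.0, 167.2]
tcp_rot: [-3.141, -0.0, 1.605]
wrist_force: [1.0, -0.0, 0.3]
finger_gap: 85.2
grip_force: 0.0
time_s: 3.13
position: [512.2, -120.1, 167.4]
tcp_rot: [3.142, -0.0, 1.602]
wrist_force: [-0.2, -0.4, 0.5]
finger_gap: 84.9
grip_force: 0.0
[ 512.20423567 -120.05264613  167.36106107] [ 3.14151998e+00 -1.72231791e-04  1.60214839e+00] [-3.85298174e-01  2.92873010e-01 -1.82657921e-01  1.09526864e+00
  1.86908814e-04  1.15414610e+00]
jar_blue {'position': [254.5, 180.6], 'confidence': 0.92} [ 516.44709101 -128.52930764    8.        ]
jar_red {'position': [257.6, 229.9], 'confidence': 0.93} [ 521.45795535 -182.70373747    8.        ]
jar_green {'position': [253.3, 175.8], 'confidence': 0.41} [ 515.09577217 -123.58828985    8.        ]
```

View pics/w3.png

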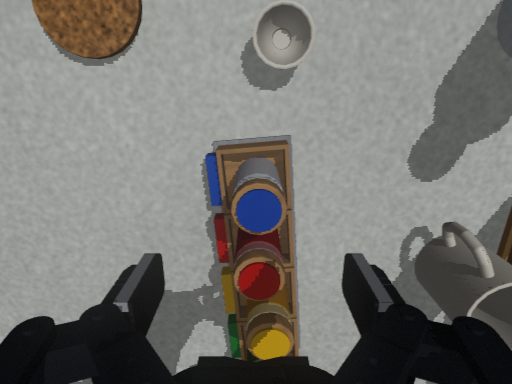

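The wrist picture shows the blue lid at (259,211), red at (258,281) and yellow at (270,344), all between the open fingers. I'll check these against z = 98.

Run:
```python
from h import *
s=read_state()
for n,p in dict(b=(259,211),r=(258,281),y=(270,344)).items(): print(n,ray("wrist",p,98,s).round(1))
```

```text
b [ 519.5 -122.2   98. ]
r [ 521.  -181.6   98. ]
y [ 533.7 -243.9   98. ]
```

```bash
python3 -m pendant '[{"ax":0,"ay":0,"az":0,"tx":0.15,"ty":-0.1,"tz":-0.9,"hand":85},{"ax":0,"ay":0,"az":0,"tx":0,"ty":0,"tz":-0.9,"hand":85},{"ax":0,"ay":0,"az":0,"tx":0,"ty":0,"tz":-0.9,"hand":85},{"ax":0,"ay":0,"az":0,"tx":0,"ty":0,"tz":-0.2,"hand":85},{"ax":0,"ay":0,"az":0,"tx":0,"ty":0,"tz":0,"hand":70}]' && python3 -m pendant '[{"ax":0,"ay":0,"az":0,"tx":0,"ty":0,"tz":0,"hand":36},{"ax":0,"ay":0,"az":0,"tx":0,"ty":0,"tz":0,"hand":36},{"ax":0,"ay":0,"az":0,"tx":0,"ty":0,"tz":0,"hand":36},{"ax":0,"ay":0,"az":0,"tx":0,"ty":0,"tz":0,"hand":36},{"ax":0,"ay":0,"az":0,"tx":0,"ty":0,"tz":0,"hand":36}]' && python3 -m pendant '[{"ax":0,"ay":0,"az":0,"tx":0,"ty":0,"tz":0,"hand":36},{"ax":0,"ay":0,"az":0,"tx":0,"ty":0,"tz":0,"hand":36}]'
```

```text
time_s: 3.8
position: [517.2, -122.4, 49.8]
tcp_rot: [-3.138, -0.002, 1.604]
wrist_force: [0.4, 0.1, -0.3]
finger_gap: 75.1
grip_force: 0.0
time_s: 4.22
position: [519.5, -124.0, 53.2]
tcp_rot: [3.139, 0.001, 1.603]
wrist_force: [-2.4, 0.2, 8.9]
finger_gap: 40.9
grip_force: 58.9
time_s: 4.38
position: [519.5, -124.0, 53.2]
tcp_rot: [3.139, 0.001, 1.603]
wrist_force: [-2.2, 1.9, 8.7]
finger_gap: 41.0
grip_force: 58.9
```

```bash
python3 -m pendant '[{"ax":0,"ay":0,"az":0,"tx":0,"ty":0,"tz":0.6,"hand":36},{"ax":0,"ay":0,"az":0,"tx":0,"ty":0,"tz":0.9,"hand":36},{"ax":0,"ay":0,"az":0,"tx":0,"ty":0,"tz":0.9,"hand":36},{"ax":0,"ay":0,"az":0,"tx":0,"ty":0.5,"tz":0.4,"hand":36},{"ax":0,"ay":0,"az":0,"tx":0,"ty":0.9,"tz":0,"hand":36}]' && python3 -m pendant '[{"ax":0,"ay":0,"az":0,"tx":0,"ty":0.9,"tz":0,"hand":36},{"ax":0,"ay":0,"az":0,"tx":0,"ty":0.9,"tz":0,"hand":36},{"ax":0,"ay":0,"az":0,"tx":0,"ty":0.9,"tz":0,"hand":36},{"ax":0,"ay":0,"az":0,"tx":0,"ty":0.9,"tz":0,"hand":36},{"ax":0,"ay":0,"az":0,"tx":0,"ty":0.8,"tz":0,"hand":36}]' && python3 -m pendant '[{"ax":0,"ay":0,"az":0,"tx":0,"ty":0.3,"tz":0,"hand":36},{"ax":0,"ay":0,"az":0,"tx":0,"ty":0,"tz":0,"hand":36},{"ax":0,"ay":0,"az":0,"tx":0,"ty":0,"tz":0,"hand":36}]'
python3 - <<'E'
from h import *
s=read_state(); im=snapshot("wrist"); cv2.imwrite("pics/w4.png",im[:,:,::-1])
print(s["position"],s["tcp_rot"],s["finger_gap"])
E
```

```text
time_s: 4.8
position: [520.9, -69.8, 168.4]
tcp_rot: [3.134, 0.003, 1.599]
wrist_force: [1.0, 0.6, -0.7]
finger_gap: 40.9
grip_force: 61.0
time_s: 5.22
position: [518.4, 110.4, 164.7]
tcp_rot: [3.14, -0.0, 1.603]
wrist_force: [0.4, 0.2, -1.2]
finger_gap: 41.2
grip_force: 61.0
time_s: 5.47
position: [518.7, 120.4, 164.0]
tcp_rot: [3.14, 0.0, 1.604]
wrist_force: [0.8, -0.2, -1.3]
finger_gap: 40.9
grip_force: 61.0
[518.67286377 120.42371826 164.03136202] [3.14048150e+00 2.79735198e-04 1.60410653e+00] 40.93168626896416
```

View pics/w4.png

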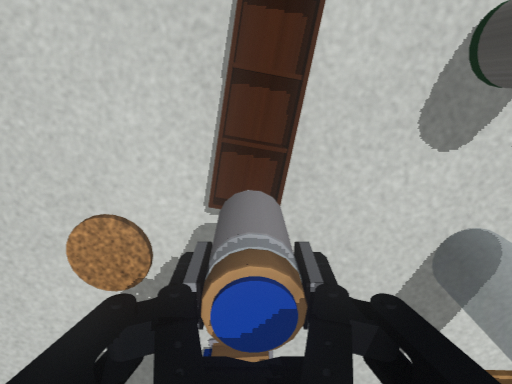

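The blue jar hangs upright in the grip. The picture shows the rack's near corner at about (210,207) and dividers at (250,148) and (270,75), which I'll check against the predicted rack pose.

Run:
```python
from h import *
s=read_state()
for p in [(210,207),(217,140),(288,152),(230,67),(303,78)]: print(p,ray("wrist",p,24,s).round(1))
a=-0.141;c=np.array([531.7,214.2]);X=np.array([np.cos(a),np.sin(a)]);Y=np.array([-np.sin(a),np.cos(a)])
for y in (-130,-64,0,64): print(y,[np.round(proj("wrist",[*(c+x*X+y*Y),24],s)) for x in(-34,34)])
```

```text
(210, 207) [480.9  89.3  24. ]
(217, 140) [488.  154.1  24. ]
(288, 152) [552.2 145.2  24. ]
(230, 67) [499.2 215.3  24. ]
(303, 78) [560.6 208.6  24. ]
-130 [array([209., 206.]), array([278., 217.])]
-64 [array([218., 138.]), array([293., 151.])]
0 [array([229.,  62.]), array([309.,  77.])]
64 [array([241., -27.]), array([328.,  -9.])]
```

```bash
python3 -m pendant '[{"ax":0,"ay":0,"az":0,"tx":0,"ty":0,"tz":-0.9,"hand":36},{"ax":0,"ay":0,"az":0,"tx":0,"ty":0,"tz":-0.9,"hand":36},{"ax":0,"ay":0,"az":0,"tx":0,"ty":0,"tz":-0.7,"hand":36},{"ax":0,"ay":0,"az":0,"tx":0,"ty":0,"tz":-0.15,"hand":36},{"ax":0,"ay":0,"az":0,"tx":0,"ty":0,"tz":0,"hand":36}]' && python3 -m pendant '[{"ax":0,"ay":0,"az":0,"tx":0,"ty":0,"tz":-0.1,"hand":36},{"ax":0,"ay":0,"az":0,"tx":0,"ty":0,"tz":0,"hand":36},{"ax":0,"ay":0,"az":0,"tx":0,"ty":0,"tz":0,"hand":36}]'
```

```text
time_s: 5.93
position: [517.7, 119.1, 56.4]
tcp_rot: [-3.139, 0.0, 1.601]
wrist_force: [0.6, -0.2, -2.1]
finger_gap: 41.3
grip_force: 61.1
time_s: 6.18
position: [519.5, 120.1, 54.7]
tcp_rot: [3.139, -0.0, 1.603]
wrist_force: [0.6, 0.2, -1.0]
finger_gap: 41.1
grip_force: 61.1
```

```bash
for i in 1; do python3 -m pendant '[{"ax":0,"ay":0,"az":0,"tx":0,"ty":0,"tz":-0.07,"hand":36},{"ax":0,"ay":0,"az":0,"tx":0,"ty":0,"tz":0,"hand":36},{"ax":0,"ay":0,"az":0,"tx":0,"ty":0,"tz":0,"hand":36}]'; done; python3 -m pendant '[{"ax":0,"ay":0,"az":0,"tx":0,"ty":0,"tz":-0.05,"hand":36},{"ax":0,"ay":0,"az":0,"tx":0,"ty":0,"tz":0,"hand":36},{"ax":0,"ay":0,"az":0,"tx":0,"ty":0,"tz":0,"hand":36}]'
```

```text
time_s: 6.43
position: [518.6, 120.4, 50.8]
tcp_rot: [3.141, 0.0, 1.603]
wrist_force: [-0.0, 0.5, -1.6]
finger_gap: 40.9
grip_force: 61.1
time_s: 6.68
position: [518.6, 120.4, 48.9]
tcp_rot: [3.141, -0.0, 1.603]
wrist_force: [-1.7, -0.3, 6.5]
finger_gap: 41.1
grip_force: 60.0
```

```bash
python3 -m pendant '[{"ax":0,"ay":0,"az":0,"tx":0,"ty":0,"tz":0,"hand":85},{"ax":0,"ay":0,"az":0,"tx":0,"ty":0,"tz":0,"hand":85},{"ax":0,"ay":0,"az":0,"tx":0,"ty":0,"tz":0,"hand":85},{"ax":0,"ay":0,"az":0,"tx":0,"ty":0,"tz":0,"hand":85},{"ax":0,"ay":0,"az":0,"tx":0,"ty":0,"tz":0,"hand":85}]' && python3 -m pendant '[{"ax":0,"ay":0,"az":0,"tx":0,"ty":0,"tz":0.5,"hand":85},{"ax":0,"ay":0,"az":0,"tx":0,"ty":0,"tz":0.9,"hand":85},{"ax":0,"ay":0,"az":0,"tx":0,"ty":0,"tz":0.9,"hand":85},{"ax":0,"ay":0,"az":0,"tx":0,"ty":-0.6,"tz":0.6,"hand":85},{"ax":0,"ay":0,"az":0,"tx":0,"ty":-0.9,"tz":0,"hand":85}]' && python3 -m pendant '[{"ax":0,"ay":0,"az":0,"tx":0,"ty":-0.9,"tz":0,"hand":85},{"ax":0,"ay":0,"az":0,"tx":0,"ty":-0.9,"tz":0,"hand":85},{"ax":0,"ay":0,"az":0,"tx":0,"ty":-0.9,"tz":0,"hand":85},{"ax":0,"ay":0,"az":0,"tx":0,"ty":-0.9,"tz":0,"hand":85},{"ax":0,"ay":0,"az":0,"tx":0,"ty":-0.9,"tz":0,"hand":85}]' && python3 -m pendant '[{"ax":0,"ay":0,"az":0,"tx":0,"ty":-0.9,"tz":0,"hand":85},{"ax":0,"ay":0,"az":0,"tx":0,"ty":-0.6,"tz":0,"hand":85},{"ax":0,"ay":0,"az":0,"tx":0,"ty":0,"tz":0,"hand":85},{"ax":0,"ay":0,"az":0,"tx":0,"ty":0,"tz":0,"hand":85}]'
python3 - <<'E'
from h import *
s=read_state(); im=snapshot("wrist"); cv2.imwrite("pics/w5.png",im[:,:,::-1])
im2=snapshot("scene"); cv2.imwrite("pics/s5.png",im2[:,:,::-1])
print(s["position"],s["tcp_rot"],s["finger_gap"])
h=cv2.cvtColor(im,cv2.COLOR_RGB2HSV)
for n,(a,b),r in [("red",(0,6),(520,-183)),("yellow",(20,32),(532,-246)),("green",(50,75),(533,-311))]:
    u=proj("wrist",[*r,98],s); m=cv2.inRange(h,(a,130,70),(b,255,255)); k=np.zeros_like(m); cv2.circle(k,(int(u[0]),int(u[1])),35,255,-1); m&=k
    N,l,st,ce=cv2.connectedComponentsWithStats(m)
    if N>1: i=1+np.argmax(st[1:,4]); print(n,np.round(u),ce[i],st[i],ray("wrist",ce[i],98,s).round(1))
t=np.hstack([im2[100:300,80:420]]); 
cv2.imwrite("pics/s5c.png",cv2.resize(t[:,:,::-1],None,fx=2,fy=2))
E
```

```text
time_s: 7.1
position: [518.6, 120.3, 48.5]
tcp_rot: [3.142, 0.0, 1.603]
wrist_force: [-0.5, 0.3, -0.0]
finger_gap: 84.9
grip_force: 0.0
time_s: 7.52
position: [520.5, 61.4, 169.2]
tcp_rot: [3.135, 0.0, 1.606]
wrist_force: [1.7, -0.1, -0.1]
finger_gap: 85.1
grip_force: 0.0
time_s: 7.93
position: [518.2, -121.4, 164.6]
tcp_rot: [3.141, 0.0, 1.603]
wrist_force: [0.9, 0.6, 0.5]
finger_gap: 85.2
grip_force: 0.0
time_s: 8.27
position: [518.3, -180.8, 164.2]
tcp_rot: [-3.141, -0.0, 1.601]
wrist_force: [-0.1, 0.1, -0.5]
finger_gap: 85.1
grip_force: 0.0
[ 518.31156897 -180.78203755  164.18895164] [-3.14125362e+00 -2.76584893e-04  1.60055156e+00] 85.0715457223959
red [252. 210.] [253.61863354 210.35465839] [ 231  189   46   44 1610] [ 521.2 -183.    98. ]
yellow [265. 286.] [266.33539892 284.85282727] [ 245  266   43   39 1291] [ 533.  -245.2   98. ]
green [263. 351.] [266.66123779 349.80781759] [246 336  39  26 614] [ 536.  -309.6   98. ]
```

View pics/s5c.png

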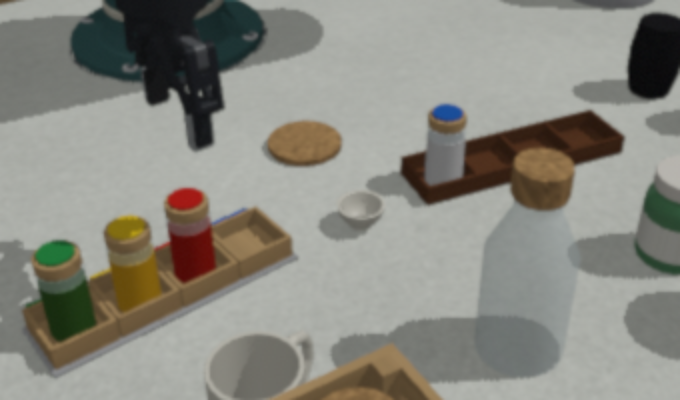

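The scene picture shows the blue jar upright in the serving rack's right-end cell, with red, yellow and green still in storage. Next I'll grip red.

```bash
python3 -m pendant '[{"ax":0,"ay":0,"az":0,"tx":0.05,"ty":-0.05,"tz":-0.9,"hand":85},{"ax":0,"ay":0,"az":0,"tx":0,"ty":0,"tz":-0.9,"hand":85},{"ax":0,"ay":0,"az":0,"tx":0,"ty":0,"tz":-0.9,"hand":85},{"ax":0,"ay":0,"az":0,"tx":0,"ty":0,"tz":-0.1,"hand":85},{"ax":0,"ay":0,"az":0,"tx":0,"ty":0,"tz":0,"hand":70}]' && python3 -m pendant '[{"ax":0,"ay":0,"az":0,"tx":0,"ty":0,"tz":0,"hand":36},{"ax":0,"ay":0,"az":0,"tx":0,"ty":0,"tz":0,"hand":36},{"ax":0,"ay":0,"az":0,"tx":0,"ty":0,"tz":0,"hand":36},{"ax":0,"ay":0,"az":0,"tx":0,"ty":0,"tz":0,"hand":36},{"ax":0,"ay":0,"az":0,"tx":0,"ty":0,"tz":0,"hand":36}]' && python3 -m pendant '[{"ax":0,"ay":0,"az":0,"tx":0,"ty":0,"tz":0,"hand":36},{"ax":0,"ay":0,"az":0,"tx":0,"ty":0,"tz":0,"hand":36}]'
```

```text
time_s: 8.78
position: [519.5, -180.1, 51.6]
tcp_rot: [-3.138, -0.002, 1.604]
wrist_force: [0.1, -0.7, 0.4]
finger_gap: 75.2
grip_force: 0.0
time_s: 9.2
position: [521.5, -182.1, 54.5]
tcp_rot: [3.139, 0.002, 1.603]
wrist_force: [-1.8, 0.9, 9.7]
finger_gap: 41.0
grip_force: 58.8
time_s: 9.37
position: [521.5, -182.1, 54.5]
tcp_rot: [3.139, 0.001, 1.603]
wrist_force: [-1.4, 0.4, 9.3]
finger_gap: 40.9
grip_force: 58.8
```

```bash
python3 -m pendant '[{"ax":0,"ay":0,"az":0,"tx":0,"ty":0,"tz":0.6,"hand":36},{"ax":0,"ay":0,"az":0,"tx":0,"ty":0,"tz":0.9,"hand":36},{"ax":0,"ay":0,"az":0,"tx":0,"ty":0,"tz":0.9,"hand":36},{"ax":0,"ay":0,"az":0,"tx":0,"ty":0.5,"tz":0.6,"hand":36},{"ax":0,"ay":0,"az":0,"tx":0,"ty":0.9,"tz":0,"hand":36}]' && python3 -m pendant '[{"ax":0,"ay":0,"az":0,"tx":0,"ty":0.9,"tz":0,"hand":36},{"ax":0,"ay":0,"az":0,"tx":0,"ty":0.9,"tz":0,"hand":36},{"ax":0,"ay":0,"az":0,"tx":0,"ty":0.9,"tz":0,"hand":36},{"ax":0,"ay":0,"az":0,"tx":0,"ty":0.9,"tz":0,"hand":36},{"ax":0,"ay":0,"az":0,"tx":0,"ty":0.9,"tz":0,"hand":36}]' && python3 -m pendant '[{"ax":0,"ay":0,"az":0,"tx":0,"ty":0.9,"tz":0,"hand":36},{"ax":0,"ay":0,"az":0,"tx":0.1,"ty":0.9,"tz":0,"hand":36},{"ax":0,"ay":0,"az":0,"tx":0,"ty":0.9,"tz":0,"hand":36},{"ax":0,"ay":0,"az":0,"tx":0,"ty":0.5,"tz":0,"hand":36},{"ax":0,"ay":0,"az":0,"tx":0,"ty":0,"tz":0,"hand":36}]' && python3 -m pendant '[{"ax":0,"ay":0,"az":0,"tx":0,"ty":0,"tz":0,"hand":36},{"ax":0,"ay":0,"az":0,"tx":0,"ty":0,"tz":0,"hand":36}]'
```

```text
time_s: 9.78
position: [523.0, -128.2, 178.4]
tcp_rot: [3.133, 0.004, 1.6]
wrist_force: [1.3, -0.1, -0.6]
finger_gap: 41.2
grip_force: 60.8
time_s: 10.2
position: [520.5, 56.0, 173.9]
tcp_rot: [3.14, 0.0, 1.603]
wrist_force: [0.9, -0.5, -0.9]
finger_gap: 40.9
grip_force: 60.8
time_s: 10.62
position: [524.4, 185.9, 173.6]
tcp_rot: [3.14, -0.001, 1.606]
wrist_force: [-0.6, -0.4, -2.3]
finger_gap: 40.8
grip_force: 60.8
time_s: 10.78
position: [524.6, 181.9, 173.2]
tcp_rot: [3.141, 0.0, 1.603]
wrist_force: [0.3, -1.0, -1.8]
finger_gap: 40.6
grip_force: 60.8
```

```bash
python3 -m pendant '[{"ax":0,"ay":0,"az":0,"tx":0.06,"ty":0.02,"tz":-0.9,"hand":36},{"ax":0,"ay":0,"az":0,"tx":0,"ty":0,"tz":-0.9,"hand":36},{"ax":0,"ay":0,"az":0,"tx":0,"ty":0,"tz":-0.8,"hand":36},{"ax":0,"ay":0,"az":0,"tx":0,"ty":0,"tz":-0.25,"hand":36},{"ax":0,"ay":0,"az":0,"tx":0,"ty":0,"tz":-0.1,"hand":36}]' && python3 -m pendant '[{"ax":0,"ay":0,"az":0,"tx":0,"ty":0,"tz":-0.04,"hand":36},{"ax":0,"ay":0,"az":0,"tx":0,"ty":0,"tz":0,"hand":36},{"ax":0,"ay":0,"az":0,"tx":0,"ty":0,"tz":0,"hand":36}]'
```

```text
time_s: 11.2
position: [526.1, 182.0, 53.4]
tcp_rot: [-3.139, 0.001, 1.601]
wrist_force: [-0.1, -0.1, -1.7]
finger_gap: 40.7
grip_force: 60.9
time_s: 11.45
position: [528.0, 183.1, 54.5]
tcp_rot: [3.139, -0.0, 1.603]
wrist_force: [0.1, 0.3, -0.4]
finger_gap: 41.1
grip_force: 60.9
```

```bash
python3 -m pendant '[{"ax":0,"ay":0,"az":0,"tx":0,"ty":0,"tz":-0.06,"hand":36},{"ax":0,"ay":0,"az":0,"tx":0,"ty":0,"tz":0,"hand":36},{"ax":0,"ay":0,"az":0,"tx":0,"ty":0,"tz":0,"hand":36}]';  python3 -m pendant '[{"ax":0,"ay":0,"az":0,"tx":0,"ty":0,"tz":-0.04,"hand":36},{"ax":0,"ay":0,"az":0,"tx":0,"ty":0,"tz":0,"hand":36},{"ax":0,"ay":0,"az":0,"tx":0,"ty":0,"tz":0,"hand":36}]'
```

```text
time_s: 11.7
position: [527.1, 183.2, 50.9]
tcp_rot: [3.141, -0.0, 1.603]
wrist_force: [0.4, 0.2, -2.1]
finger_gap: 40.7
grip_force: 60.9
time_s: 11.95
position: [527.1, 183.3, 50.4]
tcp_rot: [3.14, -0.0, 1.603]
wrist_force: [-7.4, -1.0, 22.1]
finger_gap: 41.3
grip_force: 63.0
```

```bash
python3 -m pendant '[{"ax":0,"ay":0,"az":0,"tx":0,"ty":0,"tz":0,"hand":85},{"ax":0,"ay":0,"az":0,"tx":0,"ty":0,"tz":0,"hand":85},{"ax":0,"ay":0,"az":0,"tx":0,"ty":0,"tz":0,"hand":85},{"ax":0,"ay":0,"az":0,"tx":0,"ty":0,"tz":0,"hand":85},{"ax":0,"ay":0,"az":0,"tx":0,"ty":0,"tz":0,"hand":85}]' && python3 -m pendant '[{"ax":0,"ay":0,"az":0,"tx":0,"ty":0,"tz":0.5,"hand":85},{"ax":0,"ay":0,"az":0,"tx":0,"ty":0,"tz":0.9,"hand":85},{"ax":0,"ay":0,"az":0,"tx":0,"ty":0,"tz":0.9,"hand":85},{"ax":0,"ay":0,"az":0,"tx":0,"ty":-0.6,"tz":0.6,"hand":85},{"ax":0,"ay":0,"az":0,"tx":0,"ty":-0.9,"tz":0,"hand":85}]' && python3 -m pendant '[{"ax":0,"ay":0,"az":0,"tx":0,"ty":-0.9,"tz":0,"hand":85},{"ax":0,"ay":0,"az":0,"tx":0,"ty":-0.9,"tz":0,"hand":85},{"ax":0,"ay":0,"az":0,"tx":0,"ty":-0.9,"tz":0,"hand":85},{"ax":0,"ay":0,"az":0,"tx":0,"ty":-0.9,"tz":0,"hand":85},{"ax":0,"ay":0,"az":0,"tx":0,"ty":-0.9,"tz":0,"hand":85}]' && python3 -m pendant '[{"ax":0,"ay":0,"az":0,"tx":0,"ty":-0.9,"tz":0,"hand":85},{"ax":0,"ay":0,"az":0,"tx":0.1,"ty":-0.9,"tz":0,"hand":85},{"ax":0,"ay":0,"az":0,"tx":0.05,"ty":-0.9,"tz":0,"hand":85},{"ax":0,"ay":0,"az":0,"tx":0,"ty":-0.9,"tz":0,"hand":85},{"ax":0,"ay":0,"az":0,"tx":0,"ty":-0.9,"tz":0,"hand":85}]' && python3 -m pendant '[{"ax":0,"ay":0,"az":0,"tx":0,"ty":-0.2,"tz":0,"hand":85},{"ax":0,"ay":0,"az":0,"tx":0,"ty":0,"tz":0,"hand":85},{"ax":0,"ay":0,"az":0,"tx":0,"ty":0,"tz":0,"hand":85}]'
python3 - <<'E'
from h import *
s=read_state(); im=snapshot("wrist"); 
print(s["position"],s["tcp_rot"],s["finger_gap"])
h=cv2.cvtColor(im,cv2.COLOR_RGB2HSV)
for n,(a,b),r in [("yellow",(20,32),(532,-246)),("green",(50,75),(533,-311))]:
    u=proj("wrist",[*r,98],s); m=cv2.inRange(h,(a,130,70),(b,255,255)); k=np.zeros_like(m); cv2.circle(k,(int(u[0]),int(u[1])),35,255,-1); m&=k
    N,l,st,ce=cv2.connectedComponentsWithStats(m)
    if N>1: i=1+np.argmax(st[1:,4]); print(n,np.round(u),ce[i],st[i],ray("wrist",ce[i],98,s).round(1))
im2=snapshot("scene"); cv2.imwrite("pics/s6c.png",cv2.resize(im2[100:300,80:420,::-1],None,fx=2,fy=2))
E
```

```text
time_s: 12.37
position: [526.9, 183.1, 48.8]
tcp_rot: [-3.141, 0.0, 1.603]
wrist_force: [0.0, -0.1, -0.3]
finger_gap: 84.9
grip_force: 0.0
time_s: 12.78
position: [528.9, 124.4, 169.5]
tcp_rot: [3.135, -0.001, 1.606]
wrist_force: [0.7, -0.5, 0.0]
finger_gap: 85.4
grip_force: 0.0
time_s: 13.2
position: [526.6, -58.6, 165.0]
tcp_rot: [3.141, 0.0, 1.603]
wrist_force: [1.2, 0.6, 0.0]
finger_gap: 85.3
grip_force: 0.0
time_s: 13.62
position: [532.6, -238.7, 164.8]
tcp_rot: [-3.142, -0.0, 1.603]
wrist_force: [0.9, 0.4, -0.0]
finger_gap: 84.9
grip_force: 0.0
time_s: 13.87
position: [532.7, -244.7, 164.6]
tcp_rot: [-3.141, -0.001, 1.602]
wrist_force: [1.1, 0.4, 0.9]
finger_gap: 85.2
grip_force: 0.0
[ 532.68500045 -244.70602634  164.55336766] [-3.14105883e+00 -6.69276542e-04  1.60193603e+00] 85.24032596227516
yellow [249. 209.] [250.04678007 207.81895504] [ 227  186   47   45 1646] [ 533.  -245.2   98. ]
green [248. 286.] [243.79477612 279.59141791] [230 268  31  27 536] [ 529.8 -305.    98. ]
```

View pics/s6c.png

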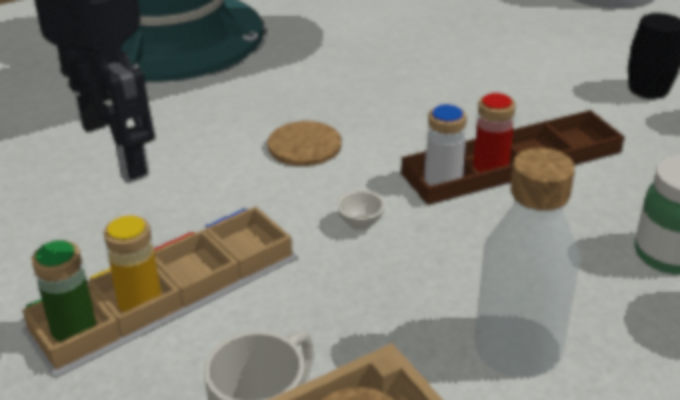

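Blue and red both stand upright in the first two cells. Next is yellow, and the arm is already centred on it to within 1 mm.

```bash
python3 -m pendant '[{"ax":0,"ay":0,"az":0,"tx":0,"ty":0,"tz":-0.9,"hand":85},{"ax":0,"ay":0,"az":0,"tx":0,"ty":0,"tz":-0.9,"hand":85},{"ax":0,"ay":0,"az":0,"tx":0,"ty":0,"tz":-0.9,"hand":85},{"ax":0,"ay":0,"az":0,"tx":0,"ty":0,"tz":-0.1,"hand":85},{"ax":0,"ay":0,"az":0,"tx":0,"ty":0,"tz":0,"hand":70}]' && python3 -m pendant '[{"ax":0,"ay":0,"az":0,"tx":0,"ty":0,"tz":0,"hand":36},{"ax":0,"ay":0,"az":0,"tx":0,"ty":0,"tz":0,"hand":36},{"ax":0,"ay":0,"az":0,"tx":0,"ty":0,"tz":0,"hand":36},{"ax":0,"ay":0,"az":0,"tx":0,"ty":0,"tz":0,"hand":36},{"ax":0,"ay":0,"az":0,"tx":0,"ty":0,"tz":0,"hand":36}]' && python3 -m pendant '[{"ax":0,"ay":0,"az":0,"tx":0,"ty":0,"tz":0,"hand":36},{"ax":0,"ay":0,"az":0,"tx":0,"ty":0,"tz":0,"hand":36}]'
```

```text
time_s: 14.38
position: [532.0, -243.2, 52.0]
tcp_rot: [-3.139, -0.002, 1.604]
wrist_force: [-0.6, 0.3, 0.8]
finger_gap: 75.1
grip_force: 0.0
time_s: 14.8
position: [533.8, -245.4, 55.0]
tcp_rot: [3.139, 0.002, 1.603]
wrist_force: [-1.2, 1.0, 9.1]
finger_gap: 41.1
grip_force: 58.5
time_s: 14.97
position: [533.8, -245.5, 55.0]
tcp_rot: [3.139, 0.002, 1.603]
wrist_force: [-1.8, 1.1, 9.3]
finger_gap: 41.2
grip_force: 58.5
```

```bash
python3 -m pendant '[{"ax":0,"ay":0,"az":0,"tx":0,"ty":0,"tz":0.6,"hand":36},{"ax":0,"ay":0,"az":0,"tx":0,"ty":0,"tz":0.9,"hand":36},{"ax":0,"ay":0,"az":0,"tx":0,"ty":0,"tz":0.9,"hand":36},{"ax":0,"ay":0,"az":0,"tx":0,"ty":0.5,"tz":0.6,"hand":36},{"ax":0,"ay":0,"az":0,"tx":0,"ty":0.9,"tz":0,"hand":36}]' && python3 -m pendant '[{"ax":0,"ay":0,"az":0,"tx":0,"ty":0.9,"tz":0,"hand":36},{"ax":0,"ay":0,"az":0,"tx":0,"ty":0.9,"tz":0,"hand":36},{"ax":0,"ay":0,"az":0,"tx":0,"ty":0.9,"tz":0,"hand":36},{"ax":0,"ay":0,"az":0,"tx":0,"ty":0.9,"tz":0,"hand":36},{"ax":0,"ay":0,"az":0,"tx":0,"ty":0.9,"tz":0,"hand":36}]' && python3 -m pendant '[{"ax":0,"ay":0,"az":0,"tx":0,"ty":0.9,"tz":0,"hand":36},{"ax":0,"ay":0,"az":0,"tx":0.1,"ty":0.9,"tz":0,"hand":36},{"ax":0,"ay":0,"az":0,"tx":0,"ty":0.9,"tz":0,"hand":36},{"ax":0,"ay":0,"az":0,"tx":0,"ty":0.9,"tz":0,"hand":36},{"ax":0,"ay":0,"az":0,"tx":0,"ty":0.9,"tz":0,"hand":36}]' && python3 -m pendant '[{"ax":0,"ay":0,"az":0,"tx":0,"ty":0.9,"tz":0,"hand":36},{"ax":0,"ay":0,"az":0,"tx":0,"ty":0.6,"tz":0,"hand":36},{"ax":0,"ay":0,"az":0,"tx":0,"ty":0.4,"tz":0,"hand":36},{"ax":0,"ay":0,"az":0,"tx":0,"ty":0,"tz":0,"hand":36},{"ax":0,"ay":0,"az":0,"tx":0,"ty":0,"tz":0,"hand":36}]'
```

```text
time_s: 15.38
position: [535.2, -191.7, 178.9]
tcp_rot: [3.134, 0.005, 1.6]
wrist_force: [1.6, 1.4, -1.9]
finger_gap: 41.2
grip_force: 60.7
time_s: 15.8
position: [532.9, -7.3, 174.3]
tcp_rot: [3.14, 0.0, 1.603]
wrist_force: [0.8, 0.2, -1.8]
finger_gap: 40.8
grip_force: 60.7
time_s: 16.22
position: [536.9, 173.0, 174.3]
tcp_rot: [3.14, -0.0, 1.603]
wrist_force: [1.1, 0.1, -1.6]
finger_gap: 40.9
grip_force: 60.7
time_s: 16.63
position: [536.9, 247.8, 173.8]
tcp_rot: [3.14, -0.0, 1.604]
wrist_force: [-0.2, 0.2, -1.5]
finger_gap: 41.2
grip_force: 60.6
```

```bash
python3 -m pendant '[{"ax":0,"ay":0,"az":0,"tx":0,"ty":-0.04,"tz":-0.9,"hand":36},{"ax":0,"ay":0,"az":0,"tx":0,"ty":0,"tz":-0.9,"hand":36},{"ax":0,"ay":0,"az":0,"tx":0,"ty":0,"tz":-0.8,"hand":36},{"ax":0,"ay":0,"az":0,"tx":0,"ty":0,"tz":-0.25,"hand":36},{"ax":0,"ay":0,"az":0,"tx":0,"ty":0,"tz":-0.1,"hand":36}]' && python3 -m pendant '[{"ax":0,"ay":0,"az":0,"tx":0,"ty":0,"tz":-0.05,"hand":36},{"ax":0,"ay":0,"az":0,"tx":0,"ty":0,"tz":0,"hand":36},{"ax":0,"ay":0,"az":0,"tx":0,"ty":0,"tz":0,"hand":36}]' && python3 -m pendant '[{"ax":0,"ay":0,"az":0,"tx":0,"ty":0,"tz":-0.04,"hand":36},{"ax":0,"ay":0,"az":0,"tx":0,"ty":0,"tz":0,"hand":36},{"ax":0,"ay":0,"az":0,"tx":0,"ty":0,"tz":0,"hand":36}]'
```

```text
time_s: 17.05
position: [536.2, 244.4, 53.9]
tcp_rot: [-3.139, 0.001, 1.602]
wrist_force: [0.4, -0.3, -2.4]
finger_gap: 41.5
grip_force: 60.8
time_s: 17.3
position: [538.0, 245.6, 54.6]
tcp_rot: [3.139, -0.001, 1.603]
wrist_force: [0.3, 0.2, -1.8]
finger_gap: 41.1
grip_force: 60.8
time_s: 17.55
position: [537.1, 245.6, 51.8]
tcp_rot: [3.141, -0.0, 1.603]
wrist_force: [-0.3, -0.1, -2.0]
finger_gap: 40.8
grip_force: 60.8
```

```bash
python3 -m pendant '[{"ax":0,"ay":0,"az":0,"tx":0,"ty":0,"tz":-0.03,"hand":36},{"ax":0,"ay":0,"az":0,"tx":0,"ty":0,"tz":0,"hand":36},{"ax":0,"ay":0,"az":0,"tx":0,"ty":0,"tz":0,"hand":36}]'
```

```text
time_s: 17.8
position: [537.1, 245.7, 51.0]
tcp_rot: [3.141, -0.0, 1.603]
wrist_force: [-3.8, -0.1, 10.3]
finger_gap: 41.1
grip_force: 61.8
```

```bash
python3 -m pendant '[{"ax":0,"ay":0,"az":0,"tx":0,"ty":0,"tz":0,"hand":85},{"ax":0,"ay":0,"az":0,"tx":0,"ty":0,"tz":0,"hand":85},{"ax":0,"ay":0,"az":0,"tx":0,"ty":0,"tz":0,"hand":85},{"ax":0,"ay":0,"az":0,"tx":0,"ty":0,"tz":0,"hand":85},{"ax":0,"ay":0,"az":0,"tx":0,"ty":0,"tz":0,"hand":85}]' && python3 -m pendant '[{"ax":0,"ay":0,"az":0,"tx":0,"ty":0,"tz":0.5,"hand":85},{"ax":0,"ay":0,"az":0,"tx":0,"ty":0,"tz":0.9,"hand":85},{"ax":0,"ay":0,"az":0,"tx":0,"ty":0,"tz":0.9,"hand":85},{"ax":0,"ay":0,"az":0,"tx":0,"ty":-0.6,"tz":0.6,"hand":85},{"ax":0,"ay":0,"az":0,"tx":0,"ty":-0.9,"tz":0,"hand":85}]' && python3 -m pendant '[{"ax":0,"ay":0,"az":0,"tx":0,"ty":-0.9,"tz":0,"hand":85},{"ax":0,"ay":0,"az":0,"tx":0,"ty":-0.9,"tz":0,"hand":85},{"ax":0,"ay":0,"az":0,"tx":0,"ty":-0.9,"tz":0,"hand":85},{"ax":0,"ay":0,"az":0,"tx":0,"ty":-0.9,"tz":0,"hand":85},{"ax":0,"ay":0,"az":0,"tx":0,"ty":-0.9,"tz":0,"hand":85}]' && python3 -m pendant '[{"ax":0,"ay":0,"az":0,"tx":0,"ty":-0.9,"tz":0,"hand":85},{"ax":0,"ay":0,"az":0,"tx":0,"ty":-0.9,"tz":0,"hand":85},{"ax":0,"ay":0,"az":0,"tx":0,"ty":-0.9,"tz":0,"hand":85},{"ax":0,"ay":0,"az":0,"tx":0,"ty":-0.9,"tz":0,"hand":85},{"ax":0,"ay":0,"az":0,"tx":0,"ty":-0.9,"tz":0,"hand":85}]' && python3 -m pendant '[{"ax":0,"ay":0,"az":0,"tx":-0.05,"ty":-0.9,"tz":0,"hand":85},{"ax":0,"ay":0,"az":0,"tx":0,"ty":-0.9,"tz":0,"hand":85},{"ax":0,"ay":0,"az":0,"tx":0,"ty":-0.9,"tz":0,"hand":85},{"ax":0,"ay":0,"az":0,"tx":0,"ty":-0.7,"tz":0,"hand":85},{"ax":0,"ay":0,"az":0,"tx":0,"ty":0,"tz":0,"hand":85}]' && python3 -m pendant '[{"ax":0,"ay":0,"az":0,"tx":0,"ty":0,"tz":0,"hand":85},{"ax":0,"ay":0,"az":0,"tx":0,"ty":0,"tz":0,"hand":85}]'
python3 - <<'E'
from h import *
s=read_state(); im=snapshot("wrist"); 
print(s["position"],s["tcp_rot"],s["finger_gap"])
h=cv2.cvtColor(im,cv2.COLOR_RGB2HSV)
for n,(a,b),r in [("green",(50,75),(533,-311))]:
    u=proj("wrist",[*r,98],s); m=cv2.inRange(h,(a,130,70),(b,255,255)); k=np.zeros_like(m); cv2.circle(k,(int(u[0]),int(u[1])),35,255,-1); m&=k
    N,l,st,ce=cv2.connectedComponentsWithStats(m)
    if N>1: i=1+np.argmax(st[1:,4]); print(n,np.round(u),ce[i],st[i],ray("wrist",ce[i],98,s).round(1))
im2=snapshot("scene"); cv2.imwrite("pics/s7c.png",cv2.resize(im2[100:300,80:420,::-1],None,fx=2,fy=2))
E
```

```text
time_s: 18.22
position: [536.9, 245.5, 50.0]
tcp_rot: [-3.141, -0.0, 1.603]
wrist_force: [0.6, -0.3, -0.4]
finger_gap: 85.0
grip_force: 0.0
time_s: 18.63
position: [538.9, 187.1, 170.8]
tcp_rot: [3.135, -0.002, 1.606]
wrist_force: [1.4, 1.0, -0.1]
finger_gap: 85.1
grip_force: 0.0
time_s: 19.05
position: [536.6, 3.8, 166.2]
tcp_rot: [3.141, 0.0, 1.603]
wrist_force: [0.6, 0.4, -0.1]
finger_gap: 85.1
grip_force: 0.0
time_s: 19.47
position: [536.6, -176.3, 166.1]
tcp_rot: [3.141, 0.0, 1.603]
wrist_force: [1.0, -0.6, 0.4]
finger_gap: 85.4
grip_force: 0.0
time_s: 19.88
position: [534.6, -315.3, 165.4]
tcp_rot: [-3.142, 0.001, 1.599]
wrist_force: [0.5, 0.5, 0.3]
finger_gap: 85.2
grip_force: 0.0
time_s: 20.05
position: [534.8, -310.1, 165.8]
tcp_rot: [-3.141, -0.001, 1.603]
wrist_force: [-0.2, 0.1, -0.4]
finger_gap: 85.3
grip_force: 0.0
[ 534.75491515 -310.11749033  165.84905351] [-3.14121524e+00 -5.72190404e-04  1.60258728e+00] 85.31908113153108
green [247. 208.] [249.88543046 206.31324503] [ 228  185   45   43 1510] [ 534.9 -309.9   98. ]
```

View pics/s7c.png

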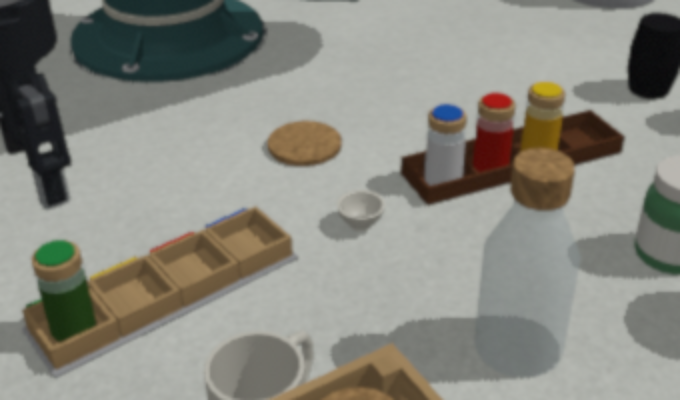

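Three jars are upright in their cells. The arm is centred on green.

```bash
python3 -m pendant '[{"ax":0,"ay":0,"az":0,"tx":0,"ty":0,"tz":-0.9,"hand":85},{"ax":0,"ay":0,"az":0,"tx":0,"ty":0,"tz":-0.9,"hand":85},{"ax":0,"ay":0,"az":0,"tx":0,"ty":0,"tz":-0.9,"hand":85},{"ax":0,"ay":0,"az":0,"tx":0,"ty":0,"tz":-0.14,"hand":85},{"ax":0,"ay":0,"az":0,"tx":0,"ty":0,"tz":0,"hand":70}]' && python3 -m pendant '[{"ax":0,"ay":0,"az":0,"tx":0,"ty":0,"tz":0,"hand":36},{"ax":0,"ay":0,"az":0,"tx":0,"ty":0,"tz":0,"hand":36},{"ax":0,"ay":0,"az":0,"tx":0,"ty":0,"tz":0,"hand":36},{"ax":0,"ay":0,"az":0,"tx":0,"ty":0,"tz":0,"hand":36},{"ax":0,"ay":0,"az":0,"tx":0,"ty":0,"tz":0,"hand":36}]' && python3 -m pendant '[{"ax":0,"ay":0,"az":0,"tx":0,"ty":0,"tz":0,"hand":36},{"ax":0,"ay":0,"az":0,"tx":0,"ty":0,"tz":0,"hand":36}]'
```

```text
time_s: 20.57
position: [534.0, -308.9, 51.3]
tcp_rot: [-3.139, -0.002, 1.604]
wrist_force: [0.7, 0.3, 0.3]
finger_gap: 75.2
grip_force: 0.0
time_s: 20.98
position: [535.8, -311.2, 54.7]
tcp_rot: [3.139, 0.002, 1.603]
wrist_force: [-2.0, 1.1, 8.6]
finger_gap: 41.1
grip_force: 58.6
time_s: 21.15
position: [535.8, -311.2, 54.7]
tcp_rot: [3.139, 0.002, 1.603]
wrist_force: [-2.7, 0.5, 7.6]
finger_gap: 41.1
grip_force: 58.6
```

```bash
python3 -m pendant '[{"ax":0,"ay":0,"az":0,"tx":0,"ty":0,"tz":0.6,"hand":36},{"ax":0,"ay":0,"az":0,"tx":0,"ty":0,"tz":0.9,"hand":36},{"ax":0,"ay":0,"az":0,"tx":0,"ty":0,"tz":0.9,"hand":36},{"ax":0,"ay":0,"az":0,"tx":0,"ty":0.5,"tz":0.6,"hand":36},{"ax":0,"ay":0,"az":0,"tx":0,"ty":0.9,"tz":0,"hand":36}]' && python3 -m pendant '[{"ax":0,"ay":0,"az":0,"tx":0,"ty":0.9,"tz":0,"hand":36},{"ax":0,"ay":0,"az":0,"tx":0,"ty":0.9,"tz":0,"hand":36},{"ax":0,"ay":0,"az":0,"tx":0,"ty":0.9,"tz":0,"hand":36},{"ax":0,"ay":0,"az":0,"tx":0,"ty":0.9,"tz":0,"hand":36},{"ax":0,"ay":0,"az":0,"tx":0,"ty":0.9,"tz":0,"hand":36}]' && python3 -m pendant '[{"ax":0,"ay":0,"az":0,"tx":0,"ty":0.9,"tz":0,"hand":36},{"ax":0,"ay":0,"az":0,"tx":0.1,"ty":0.9,"tz":0,"hand":36},{"ax":0,"ay":0,"az":0,"tx":0.1,"ty":0.9,"tz":0,"hand":36},{"ax":0,"ay":0,"az":0,"tx":0,"ty":0.9,"tz":0,"hand":36},{"ax":0,"ay":0,"az":0,"tx":0,"ty":0.9,"tz":0,"hand":36}]' && python3 -m pendant '[{"ax":0,"ay":0,"az":0,"tx":0,"ty":0.9,"tz":0,"hand":36},{"ax":0,"ay":0,"az":0,"tx":0,"ty":0.9,"tz":0,"hand":36},{"ax":0,"ay":0,"az":0,"tx":0,"ty":0.9,"tz":0,"hand":36},{"ax":0,"ay":0,"az":0,"tx":0,"ty":0.9,"tz":0,"hand":36},{"ax":0,"ay":0,"az":0,"tx":0,"ty":0.9,"tz":0,"hand":36}]' && python3 -m pendant '[{"ax":0,"ay":0,"az":0,"tx":0,"ty":0.6,"tz":0,"hand":36},{"ax":0,"ay":0,"az":0,"tx":0,"ty":0,"tz":0,"hand":36},{"ax":0,"ay":0,"az":0,"tx":0,"ty":0,"tz":0,"hand":36}]'
```

```text
time_s: 21.57
position: [537.0, -257.6, 178.6]
tcp_rot: [3.134, 0.006, 1.6]
wrist_force: [0.4, 0.4, -1.9]
finger_gap: 41.3
grip_force: 60.6
time_s: 21.98
position: [534.9, -72.9, 173.9]
tcp_rot: [3.139, 0.001, 1.603]
wrist_force: [1.1, -0.8, -2.0]
finger_gap: 41.0
grip_force: 60.6
time_s: 22.4
position: [543.1, 107.3, 173.9]
tcp_rot: [3.139, -0.0, 1.603]
wrist_force: [0.3, -0.6, -0.1]
finger_gap: 40.6
grip_force: 60.6
time_s: 22.82
position: [542.8, 287.5, 174.0]
tcp_rot: [3.14, -0.001, 1.603]
wrist_force: [0.8, 0.7, -0.4]
finger_gap: 40.8
grip_force: 60.6
time_s: 23.07
position: [542.8, 310.7, 173.3]
tcp_rot: [3.14, -0.0, 1.605]
wrist_force: [0.0, 0.1, -2.6]
finger_gap: 41.1
grip_force: 60.6
```

```bash
python3 -m pendant '[{"ax":0,"ay":0,"az":0,"tx":0.05,"ty":-0.04,"tz":-0.9,"hand":36},{"ax":0,"ay":0,"az":0,"tx":0,"ty":0,"tz":-0.9,"hand":36},{"ax":0,"ay":0,"az":0,"tx":0,"ty":0,"tz":-0.8,"hand":36},{"ax":0,"ay":0,"az":0,"tx":0,"ty":0,"tz":-0.25,"hand":36},{"ax":0,"ay":0,"az":0,"tx":0,"ty":0,"tz":-0.1,"hand":36}]' && python3 -m pendant '[{"ax":0,"ay":0,"az":0,"tx":0,"ty":0,"tz":-0.05,"hand":36},{"ax":0,"ay":0,"az":0,"tx":0,"ty":0,"tz":0,"hand":36},{"ax":0,"ay":0,"az":0,"tx":0,"ty":0,"tz":0,"hand":36}]' && python3 -m pendant '[{"ax":0,"ay":0,"az":0,"tx":0,"ty":0,"tz":-0.04,"hand":36},{"ax":0,"ay":0,"az":0,"tx":0,"ty":0,"tz":0,"hand":36},{"ax":0,"ay":0,"az":0,"tx":0,"ty":0,"tz":0,"hand":36}]'
```

```text
time_s: 23.48
position: [544.3, 306.7, 53.6]
tcp_rot: [-3.139, 0.001, 1.602]
wrist_force: [-0.4, -0.2, -1.6]
finger_gap: 40.7
grip_force: 60.7
time_s: 23.73
position: [546.0, 308.1, 54.3]
tcp_rot: [3.139, -0.001, 1.603]
wrist_force: [0.8, 0.5, -1.3]
finger_gap: 41.3
grip_force: 60.7
time_s: 23.98
position: [545.1, 308.0, 51.4]
tcp_rot: [3.141, -0.0, 1.603]
wrist_force: [0.5, 0.0, -2.7]
finger_gap: 41.2
grip_force: 60.7
```

```bash
python3 -m pendant '[{"ax":0,"ay":0,"az":0,"tx":0,"ty":0,"tz":-0.03,"hand":36},{"ax":0,"ay":0,"az":0,"tx":0,"ty":0,"tz":0,"hand":36},{"ax":0,"ay":0,"az":0,"tx":0,"ty":0,"tz":0,"hand":36}]'
```

```text
time_s: 24.23
position: [545.1, 308.2, 50.7]
tcp_rot: [3.141, -0.001, 1.603]
wrist_force: [-2.8, -0.5, 11.0]
finger_gap: 40.6
grip_force: 61.7
```

On the floor; I'll release, retreat straight up and check.

```bash
python3 -m pendant '[{"ax":0,"ay":0,"az":0,"tx":0,"ty":0,"tz":0,"hand":85},{"ax":0,"ay":0,"az":0,"tx":0,"ty":0,"tz":0,"hand":85},{"ax":0,"ay":0,"az":0,"tx":0,"ty":0,"tz":0,"hand":85},{"ax":0,"ay":0,"az":0,"tx":0,"ty":0,"tz":0,"hand":85},{"ax":0,"ay":0,"az":0,"tx":0,"ty":0,"tz":0,"hand":85}]' && python3 -m pendant '[{"ax":0,"ay":0,"az":0,"tx":0,"ty":0,"tz":0.5,"hand":85},{"ax":0,"ay":0,"az":0,"tx":0,"ty":0,"tz":0.9,"hand":85},{"ax":0,"ay":0,"az":0,"tx":0,"ty":0,"tz":0.9,"hand":85},{"ax":0,"ay":0,"az":0,"tx":0,"ty":0,"tz":0.9,"hand":85},{"ax":0,"ay":0,"az":0,"tx":-0.8,"ty":0,"tz":0.4,"hand":85}]' && python3 -m pendant '[{"ax":0,"ay":0,"az":0,"tx":-0.9,"ty":0,"tz":0,"hand":85},{"ax":0,"ay":0,"az":0,"tx":-0.9,"ty":0,"tz":0,"hand":85},{"ax":0,"ay":0,"az":0,"tx":-0.6,"ty":0,"tz":0,"hand":85},{"ax":0,"ay":0,"az":0,"tx":0,"ty":0,"tz":0,"hand":85},{"ax":0,"ay":0,"az":0,"tx":0,"ty":0,"tz":0,"hand":85}]'
python3 - <<'E'
from h import *
im2=snapshot("scene"); cv2.imwrite("pics/s8c.png",cv2.resize(im2[100:300,80:420,::-1],None,fx=2,fy=2))
im2=snapshot("side"); cv2.imwrite("pics/d8c.png",cv2.resize(im2[90:230,140:300,::-1],None,fx=4,fy=4))
E
```

```text
time_s: 24.65
position: [544.9, 307.9, 49.6]
tcp_rot: [-3.141, -0.0, 1.603]
wrist_force: [-0.4, -0.4, -0.1]
finger_gap: 85.3
grip_force: 0.0
time_s: 25.07
position: [517.7, 308.4, 197.7]
tcp_rot: [3.135, -0.002, 1.601]
wrist_force: [0.3, 0.1, 0.2]
finger_gap: 85.1
grip_force: 0.0
time_s: 25.48
position: [416.1, 308.0, 194.2]
tcp_rot: [3.141, -0.0, 1.604]
wrist_force: [-0.3, -0.3, 0.4]
finger_gap: 84.5
grip_force: 0.0
```

View pics/s8c.png

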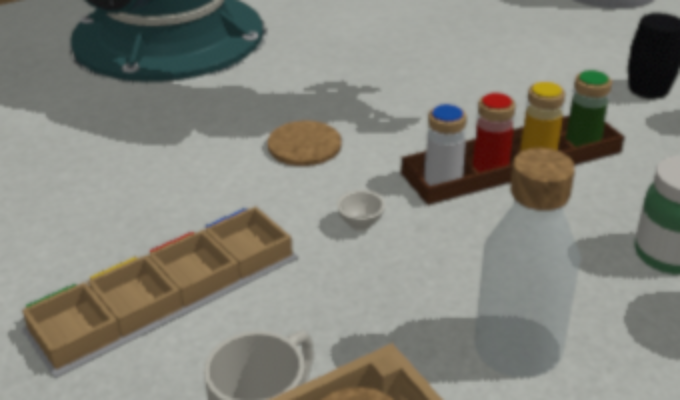

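View pics/d8c.png

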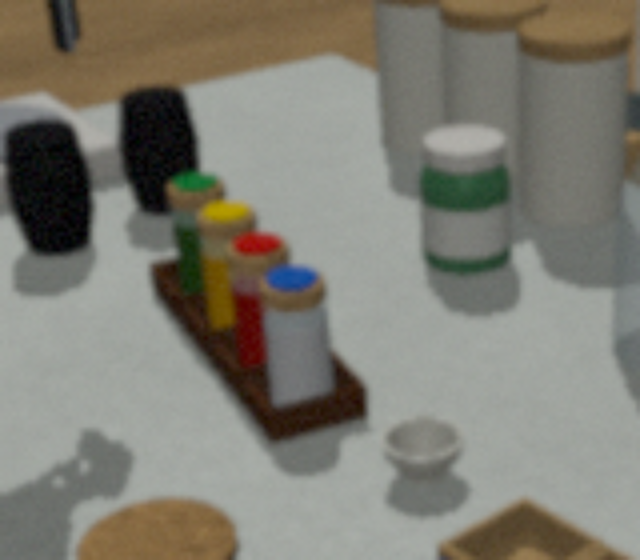

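Both views show all four jars upright, one to a cell, reading green, yellow, red, blue from left to right. The storage rack is empty and the arm is clear.

```bash
python3 -c "
from bench import *
print(close_job())"
```

```text
the job is handed in; nothing more can be done
None
```

All four jars stand upright in the serving rack in reverse order (left to right: green, yellow, red, blue), and the job was handed in at about 25.6 s with the arm clear.

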